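Balance the bench spinner and start it

TASK

One cup of the spinner's rotor already holds a sample jar: find the one jar of the same size and shape in the crate and lower it, without dropping it, into the opposite, empty cup so that the rotor is balanced. Then slide the clear lid fully shut and, once it is shut, press the start button all the way down and let it come back up. Leave the loaded jar, the other jars and the bung in the crate and everything else on the bench where they are.

Things in the scene. Friction and masses are not known exactly. Their poses are not given: they have to be found in the camera images.
- spinner: bench spinner (centrifuge), fixed white box 270 mm in x by 490 mm in y (y -125 to +365). Origin on the bench under the centre of its open round chamber (210 mm across, floor 35 mm, rim 120 mm up). Rails 12 mm wide at x +-129 and an end stop at y -122 reach 128 mm up. From y +125 to +365, between the rails, is a sunken grey control deck 80 mm up. z up, x away from the robot
- rotor: rotor fixed in the chamber (it does not turn; it may stand at any angle), on the chamber axis; origin at the height of its cup floors, 50 mm above the bench. Its x axis runs from cup_b to cup_a. A 36 mm round hub stands 18 mm above the origin.
- cup_a (a point): centre of the inner floor of one of the rotor's two identical open round cups, 62 mm from the chamber axis; 58 mm inside diameter, 64 mm outside, rim 10 mm above this floor. One cup already holds a jar at the start, the other is empty.
- cup_b (a point): the same for the other cup, across the rotor, 124 mm from cup_a.
- lid (a joint): the clear flat sliding lid, 244 mm (x) by 240 mm (y), 5 mm thick, top face 127 mm above the bench: 0 = fully shut over the chamber (hard stop), grows to 0.245 m as it slides along the spinner's +y to park over the control deck. Starts open, at 0.22 to 0.245. Slides with about 2.5 N plus 3 N per m/s and stays where it is left
- lid_handle (a point): grip point of the lid's handle, an upright grey fin 80 mm long in the spinner's x, 14 mm thick in its y, from the lid's face (127 mm above the bench) up to 159 mm. The point is in the fin's centre plane, 150 mm above the bench; with the lid shut it is at x 0, y -60 mm of the spinner, with it open farther along +y
- start (a joint): the spinner's start button, on the control deck (covered while the lid is parked open, clear once it is shut): 0 = up, 0.006 m = fully down, springs back; about 5 N for the full stroke.
- start_top (a point): centre of the top of the start button, a round grey cap 32 mm across that is pressed downwards; at x -50 mm, y +250 mm of the spinner.
- crate: white sample crate with a black floor, fixed, 200 mm (its x) by 280 mm (its y); origin on the bench under its centre. Floor 50 mm, rim 75 mm above the bench, walls 8 mm. Five jars and a bung stand upright in it.
- tall_1: tall sample jar: cylinder 40 mm across, 68 mm high overall, 90 g, of which the top 16 mm is a white screw cap and the rest a grey body of the same width. Origin at the centre of its underside, z up along its axis. There are two identical ones of this shape; at the start this one stands either in the crate or in a rotor cup.
- tall_2: tall sample jar: cylinder 40 mm across, 68 mm high overall, 90 g, of which the top 16 mm is a white screw cap and the rest a grey body of the same width. Origin at the centre of its underside, z up along its axis. There are two identical ones of this shape; at the start this one stands either in the crate or in a rotor cup.
- short_1: short sample jar: cylinder 40 mm across, 46 mm high overall, 60 g, of which the top 16 mm is a white screw cap and the rest a grey body of the same width. Origin at the centre of its underside, z up along its axis. There are two identical ones of this shape; at the start this one stands either in the crate or in a rotor cup.
- short_2: short sample jar: cylinder 40 mm across, 46 mm high overall, 60 g, of which the top 16 mm is a white screw cap and the rest a grey body of the same width. Origin at the centre of its underside, z up along its axis. There are two identical ones of this shape; at the start this one stands either in the crate or in a rotor cup.
- slim_1: slim sample jar: cylinder 28 mm across, 68 mm high overall, 50 g, of which the top 16 mm is a white screw cap and the rest a grey body of the same width. Origin at the centre of its underside, z up along its axis. There are two identical ones of this shape; at the start this one stands either in the crate or in a rotor cup.
- slim_2: slim sample jar: cylinder 28 mm across, 68 mm high overall, 50 g, of which the top 16 mm is a white screw cap and the rest a grey body of the same width. Origin at the centre of its underside, z up along its axis. There are two identical ones of this shape; at the start this one stands either in the crate or in a rotor cup.
- bung: red-brown rubber bung, 28 mm across, 26 mm high, among the jars in the crate (bystander, leave alone); origin at its underside
- pipette: blue pipette lying on the bench behind the spinner, 210 mm long (bystander, leave alone); origin at its underside
- slidebox: blue slide box, 85 x 60 x 35 mm, on the bench (bystander, leave alone); origin at its underside
- dish: shallow glass dish, 90 mm across, on the bench (bystander, leave alone); origin at its underside
- timer: small white timer, 60 x 60 x 22 mm (bystander, leave alone); origin at its underside
There are look-alikes about, which are no part of the job. Leave any black or brown look-alike of the short_1 alone.

How it is judged:
By the outcome, as a careful person would: the job done as asked, in the order asked, and still so for the second after the job is handed in, with the robot touching nothing.
It also fails if it takes over 61 s, if anything falls off the work surface, if the arm or the gripper's body presses on something with over 40 N, if the wrist force passes 120 N, or if a joint passes its speed limit or range.

ROBOT

A 6-joint arm with a two-finger parallel gripper is mounted at the origin on the work surface. World frame = base frame: x ahead of the robot, y to its left, z up, the work surface at z = 0. Lengths are in m, angles in rad, forces in N, time in s.
With the tool pointing down it reaches from about 0.275 to 0.725 m from the base axis. Payload 5.6 kg.
Tool frame: the origin (TCP) lies on the centre line of the jaws, within the pads' length; the fingertips stand 25 mm ahead of it and the grasp point (between the pads) lies 6 mm ahead of it; z points along the fingers, y is the line along which they close (so a half turn about z gives the same grasp; the last joint's range is limited). The gripper opens to 85 mm and grips with 20 to 120 N. Pads are 22 mm wide; open, the fingers measure 114 mm over their backs; the gripper's body (76 mm by 85 mm) begins 54 mm behind the grasp point. The pads swing forward as they close: fully open they stand 13 mm farther back than shut.
Start: joints at [-0.953, 0.255, 0.108, 0, -1.424, -0.285], TCP at [0.18, -0.52, 0.221] pointing down, gripper open.
Joint ranges: [-2.95, 2.95], [-1.21, 1.97], [-1.09, 1.5], [-2.87, 1.71], [-2.94, -0.07], [-3.05, 3.05]. Speed limits (rad/s): [2.57, 2.57, 3.14, 3.14, 3.14, 3.14].

INTERFACE

Orientations are given as a unit quaternion [w, x, y, z].
In Python, from plant import bot, get_image, order gives the robot as it stands.
- The arm moves only by the tool step_arm, never from a script. Its argument "motion" is a list of rows, each an object of numbers: "dx", "dy", "dz": the shift along the tool's x, y, z each as a share of 4 cm, from -1 to 1; "ax", "ay", "az": the turn, a rotation vector about the tool's x, y, z each as a share of 6 degrees, from -1 to 1; "claw": the closure, from -1 (fully open) to 1 (shut). A call has 1 to 12 rows; each row shifts and turns the commanded pose from where the row before left it, along the tool's axes as they then stand; what a row does not reach is not made up. A row lasts 1/10 s, in which the tool goes at most 50 mm and 8.59 degrees, less where a joint would pass 70% of its speed; a pose out of reach is approached as far as the arm can. A call with a number of a shift or a turn outside -1 to 1 is refused whole. A call with a gripper value outside its range is refused whole. The fingers move at their own pace and stop on an object; the grip force is fixed at half the most. Time passes only in rows, so rows that do not move let the fingers close. It gives the time, the measured TCP pose, the force, the opening and the grip force at its end, in the units of the state.
- bot.sense(): the state, without advancing time (a new reading comes with each control period).
- get_image(name): name is "side" or "top" or "wrist"; returns a dict with "image" (480x640x3 uint8, blue, green, red), "range_z" (480x640 float32, m along the optical axis (not along the pixel's ray), 0 where there is no reading), "fx", "fy", "cx", "cy" (pixels), "origin" and "attitude" of the camera in the world; the wrist camera has in their place "tool_from_camera" (4x4, takes a point from camera to tool coordinates, whose origin is the TCP and whose axes are the flange's). Camera axes: x right, y up, looking along -z (the intrinsics and any distortion apply to the point x, -y, -z); pixel columns grow to the right and rows downward; lengths in m; the calibration is good to about 2 mm. A picture is of the moment at which its call begins: read the wrist's pose just before it.
- order.finish_job(): hands the job in; it is judged then, once.
The state is a dict: "t": time; "joint_positions": joint angles; "joint_vel": joint speeds; "tau": joint torques, N m; "tool_pos": TCP position; "ee_rot": TCP orientation; "force": force on the tool from outside, world axes, zero at the start; "wrist_torque": the same for the moment, N m; "grip_width": finger opening in m; "grasp_force": force on a finger pad.
Only numpy, scipy, OpenCV 4.12 (cv2) and the standard library are available. Lean on these libraries where they do the work, as an engineer would, in place of code of your own. Each camera call takes 0.05 s, during which the arm holds its last target. There are 200 camera calls.

## Working session

There is one attempt and no reset: what is moved stays moved. The work goes in short steps, Python scripts to look and compute and a tool call to move; the robot and the scene stay as the last step left them, time stands still between calls to the robot, and variables do not carry over. Pictures are saved under pics/ and viewed, at most 10 in all, crops included, and the job is handed in when it is done.

Besides the shell and the picture viewer there is one more tool, called after ">>>" by a JSON object that holds its "op" and its "data". step_arm: Moves the arm, as the interface text tells. Shift numbers are shares of 4 cm and turn numbers shares of 6 degrees, none past 1 either way. Its arguments: {"type":"object","properties":{"motion":{"type":"array"}},"required":["motion"]}

```bash
mkdir -p pics; ls; cat > h.py <<'E'
import numpy as np, cv2
from scipy.spatial.transform import Rotation as R
from plant import bot,get_image,order
def rot(q): return R.from_quat([q[1],q[2],q[3],q[0]]).as_matrix()
def grab(n):
    s=bot.sense(); d=get_image(n)
    if 'tool_from_camera' in d:
        T=np.eye(4);T[:3,:3]=rot(s['ee_rot']);T[:3,3]=s['tool_pos'];T=T@np.array(d['tool_from_camera'])
    else:
        T=np.eye(4);a=np.array(d['attitude']);T[:3,:3]=a if a.shape==(3,3) else rot(a);T[:3,3]=d['origin']
    d['T']=T;return d
def cloud(d):
    v,u=np.mgrid[:480,:640];z=d['range_z']
    p=np.stack([(u-d['cx'])/d['fx']*z,-(v-d['cy'])/d['fy']*z,-z],-1)
    return p@d['T'][:3,:3].T+d['T'][:3,3]
def ray(d,u,v,z):
    r=d['T'][:3,:3]@np.array([(u-d['cx'])/d['fx'],-(v-d['cy'])/d['fy'],-1]);o=d['T'][:3,3]
    return o+r*(z-o[2])/r[2]
E
python3 - <<'E'
from h import *
s=bot.sense();print(s)
for n in('side','top'):
    d=grab(n);cv2.imwrite(f'pics/{n}0.png',d['image']);print({k:v for k,v in d.items() if k not in('image','range_z')},(d['range_z']>0).mean())
    np.savez(f'{n}0.npz',**d)
E
```

```text
pics
{'t': 0.0, 'joint_positions': array([-9.53404636e-01,  2.55729735e-01,  1.07010833e-01, -5.11896103e-04,
       -1.42389403e+00, -2.84626915e-01]), 'joint_vel': array([ 1.42078272e-04, -7.41490863e-04,  1.25070749e-03, -7.02276863e-04,
       -6.31955641e-06, -4.14068194e-04]), 'tau': array([ 3.50979835e-04, -3.86630917e+01,  2.37942070e+01,  5.36513463e+00,
       -5.95067584e-03, -7.25292978e-06]), 'tool_pos': array([ 0.17957446, -0.51931165,  0.22020174]), 'ee_rot': array([-1.68061198e-04, -1.65578539e-01,  9.86196156e-01,  9.27821793e-04]), 'force': array([-1.19714534, -0.84584059, -0.52121082]), 'wrist_torque': array([-0.02395161, -0.02401175,  0.03738748]), 'grasp_force': 0.0, 'grip_width': 0.08545094762776351}
{'fx': 513.1846387231618, 'fy': 513.1846387231618, 'cx': 319.5715701155399, 'cy': 238.47224293161386, 'origin': array([ 0.02955445, -0.75027178,  0.93838956]), 'attitude': array([ 0.87308945,  0.3596111 , -0.12233851, -0.30565987]), 'T': array([[ 0.78321066,  0.44574825, -0.4334623 ,  0.02955445],
       [-0.6217254 ,  0.5545038 , -0.55315736, -0.75027178],
       [-0.00621243,  0.70273326,  0.71142629,  0.93838956],
       [ 0.        ,  0.        ,  0.        ,  1.        ]])} 0.995869140625
{'fx': 567.3099944717453, 'fy': 567.3099944717453, 'cx': 314.71595162644104, 'cy': 246.3886973417021, 'origin': array([ 0.399137  , -0.10149102,  1.2646308 ]), 'attitude': array([ 0.70754079,  0.04902252, -0.0465407 , -0.70343214]), 'T': array([[ 0.00603437,  0.99085079, -0.13482692,  0.399137  ],
       [-0.99997696,  0.00556003, -0.00389442, -0.10149102],
       [-0.00310914,  0.13484731,  0.99086151,  1.2646308 ],
       [ 0.        ,  0.        ,  0.        ,  1.        ]])} 0.9960384114583334
```

View pics/side0.png

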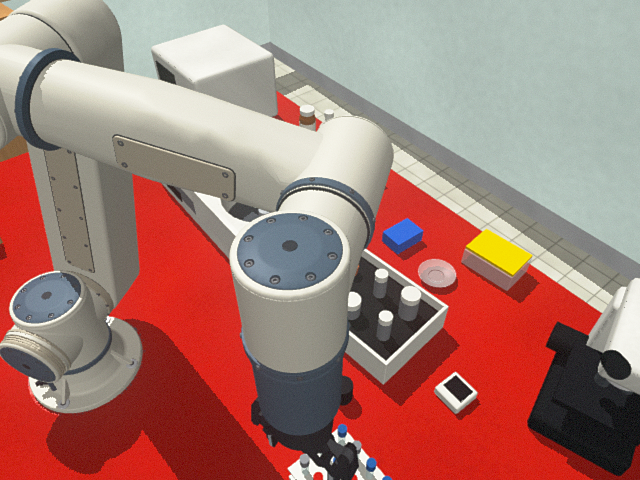

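View pics/top0.png

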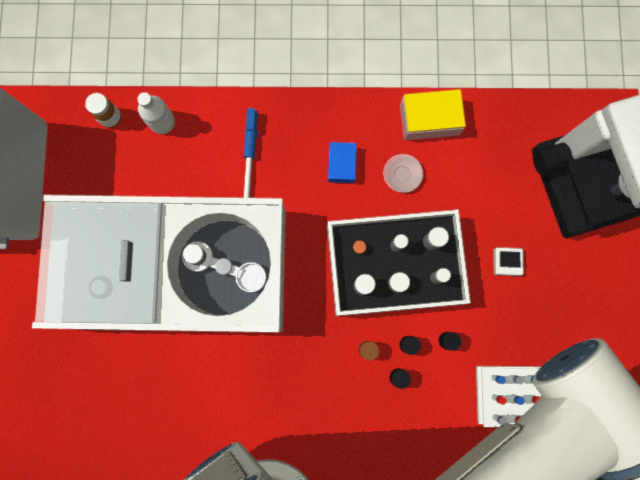

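The top view shows the loaded cup near (197,255), the empty cup near (250,277), and the lid fin near (126,260). The crate jars are at (365,284), (400,282), (443,275), (401,241) and (438,237), and the bung is at (359,247). Next I'll measure these from depth.

```bash
python3 - <<'E'
from h import *
d=dict(np.load('top0.npz'));P=cloud(d);im=d['image']
# white caps in the crate and loaded cup
for n,(u,v) in dict(j1=(365,284),j2=(400,282),j3=(443,275),j4=(401,241),j5=(438,237),bung=(359,247),load=(193,253)).items():
    w=P[v-22:v+23,u-22:u+23].reshape(-1,3); c=P[v-3:v+4,u-3:u+4].reshape(-1,3); zt=np.median(c[:,2])
    m=(abs(w[:,2]-zt)<.006); q=w[m]
    vv,uu=np.nonzero(m.reshape(45,45)); 
    (cx,cy),r=cv2.minEnclosingCircle(np.float32(np.c_[uu,vv]));cz=d['T'][2,3]-zt
    print(n,'top',zt.round(4),'c',ray(d,u-22+cx,v-22+cy,zt)[:2].round(4),'mean',q.mean(0)[:2].round(4),'dia',(2*r*cz/567*1000).round(1),m.sum())
for u,v in [(90,290),(126,260),(126,245),(100,287),(140,300),(48,260),(250,277),(223,266),(280,265),(220,203),(220,326),(60,326),(60,199),(175,215),(38,300)]: print(u,v,P[v,u].round(4))
# fin
m=(P[:,:,2]>.145)&(P[:,:,2]<.17);m[:, :100]=0;m[:,150:]=0;m[:230]=0;m[300:]=0
q=P[m];print('fin',m.sum(),cv2.minAreaRect(np.float32(q[:,:2])),q[:,2].mean())
# spinner top outline
m=(P[:,:,2]>.112)&(P[:,:,2]<.135);m[:, 300:]=0;m[:190]=0;m[340:]=0
q=P[m];print('spin',cv2.minAreaRect(np.float32(q[:,:2])))
m=(P[:,:,2]>.066)&(P[:,:,2]<.085);m[:,:320]=0;m[:,480:]=0;m[:200]=0;m[325:]=0
q=P[m];print('crate',cv2.minAreaRect(np.float32(q[:,:2])))
# chamber circle
m=((P[:,:,2]<.11)).astype(np.uint8);m[:, :160]=0;m[:,278:]=0;m[:208]=0;m[318:]=0
cs,_=cv2.findContours(m,0,1);c=max(cs,key=cv2.contourArea);(x,y),r=cv2.minEnclosingCircle(c);print('chamber',x,y,r,ray(d,x,y,.12))
cv2.imwrite('pics/crop.png',cv2.resize(im[185:340,20:480],None,fx=1.7,fy=1.7,interpolation=2))
E
```

```text
j1 top 0.1179 c [ 0.4793 -0.1978] mean [ 0.4794 -0.1978] dia 39.9 306
j2 top 0.0955 c [ 0.4851 -0.2711] mean [ 0.4853 -0.2711] dia 39.1 287
j3 top 0.1181 c [ 0.4984 -0.356 ] mean [ 0.4983 -0.3561] dia 27.8 147
j4 top 0.1189 c [ 0.5666 -0.2717] mean [ 0.5672 -0.2717] dia 28.2 146
j5 top 0.1175 c [ 0.5764 -0.3482] mean [ 0.5768 -0.3482] dia 39.8 295
bung top 0.0763 c [ 0.5606 -0.1904] mean [ 0.5607 -0.1903] dia 26.2 125
load top 0.0954 c [0.5421 0.185 ] mean [0.5441 0.1629] dia 95.3 341
90 290 [0.4632 0.3537 0.1255]
126 260 [0.5207 0.2735 0.1577]
126 245 [0.5501 0.2743 0.1599]
100 287 [0.4692 0.3331 0.1276]
140 300 [0.4439 0.2526 0.1244]
48 260 [0.5226 0.4393 0.1318]
250 277 [0.497  0.0412 0.0544]
223 266 [0.5189 0.0973 0.0686]
280 265 [ 0.5168 -0.0266  0.1161]
220 203 [0.6427 0.0975 0.1259]
220 326 [0.3933 0.0897 0.1301]
60 326 [0.3913 0.4073 0.1297]
60 199 [0.648  0.4235 0.1318]
175 215 [0.6179 0.1897 0.1222]
38 300 [0.4425 0.4555 0.1282]
fin 370 ((0.5209416747093201, 0.27831265330314636), (0.015347245149314404, 0.07942051440477371), 89.83926391601562) 0.1570219398057829
spin ((0.5217068195343018, 0.2596012353897095), (0.5787060856819153, 0.2803604304790497), 88.04750061035156)
crate ((0.5299010872840881, -0.27233073115348816), (0.2002236545085907, 0.28074827790260315), 5.567236423492432)
chamber 219.11517333984375 264.41900634765625 51.86305618286133 [0.51688724 0.09671416 0.12      ]
```

View pics/crop.png

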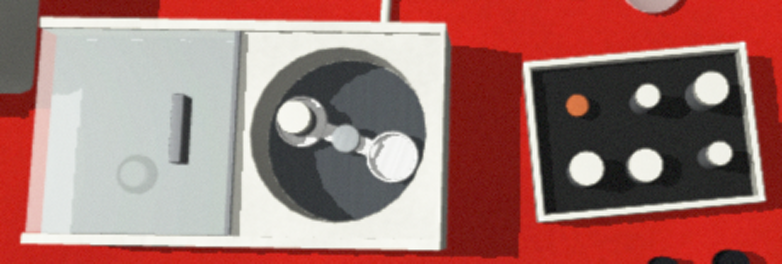

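The loaded jar's top is at 95 mm, so it is a short jar. The match in the crate is j2, at (0.485,-0.271), top 95 mm, 40 mm across. Next I'll refine the rotor and spinner axes.

```bash
python3 - <<'E'
from h import *
d=dict(np.load('top0.npz'));P=cloud(d)
def blob(u0,u1,v0,v1,z0,z1,n):
    m=np.zeros((480,640),np.uint8);m[v0:v1,u0:u1]=((P[:,:,2]>z0)&(P[:,:,2]<z1))[v0:v1,u0:u1]
    k,l,s,c=cv2.connectedComponentsWithStats(m);i=1+s[1:,4].argmax();cs,_=cv2.findContours((l==i).astype(np.uint8),0,1)
    (x,y),r=cv2.minEnclosingCircle(cs[0]);z=np.median(P[l==i][:,2]);w=ray(d,x,y,z)
    print(n,s[i],(x,y,r),z.round(4),w.round(4),'centroid',ray(d,*c[i],z).round(4),'dia',2*(r+.5)*(1.2646-z)/567);return w
L=blob(175,215,235,272,.085,.105,'load')
H=blob(212,235,255,280,.064,.075,'hub')
E_=blob(230,272,258,296,.045,.065,'empty')
a=E_-L;print('rotor',np.hypot(*a[:2]),np.degrees(np.arctan2(a[1],a[0])),'mid',(E_+L)/2)
# rails
for n,v0,v1 in(('far',190,208),('near',318,335)):
    m=np.zeros((480,640),bool);m[v0:v1,70:275]=(abs(P[:,:,2]-.128)<.008)[v0:v1,70:275];q=P[m]
    print(n,np.polyfit(q[:,1],q[:,0],1),len(q))
m=np.zeros((480,640),bool);m[228:300,105:150]=(P[:,:,2]>.15)[228:300,105:150];q=P[m];f=np.polyfit(q[:,0],q[:,1],1);print('fin',f,q.mean(0),q.min(0),q.max(0))
E
```

```text
load [183 245  20  19 299] (192.5, 254.5, 10.12432861328125) 0.0954 [0.5398 0.1569 0.0954] centroid [0.5412 0.1567 0.0954] dia 0.0438160732550719
hub [215 258  17  17 207] (222.8385772705078, 266.0826721191406, 8.423065185546875) 0.068 [0.5187 0.0977 0.068 ] centroid [0.5185 0.0977 0.068 ] dia 0.03766120582108193
empty [230 262  36  31 752] (246.5, 273.5, 20.11228370666504) 0.0513 [0.5047 0.0493 0.0513] centroid [0.4984 0.0439 0.0513] dia 0.08821174107701239
rotor 0.11319958509885447 -108.0585576884008 mid [0.52225825 0.10307398 0.07337584]
far [-0.00397866  0.64554873] 1990
near [0.01063016 0.39380655] 2068
fin [ 1.00117934 -0.24771782] [0.518126   0.27101922 0.17740758] [ 0.399137   -0.10149102  0.15007639] [0.56065159 0.28605351 1.2646308 ]
```

```bash
cat >> h.py <<'E'
def go(x,y,z,yaw=None):
    s=bot.sense();M=rot(s['ee_rot']);p=s['tool_pos'];e=M.T@(np.array([x,y,z])-p)
    yw=np.degrees(np.arctan2(M[1,1],M[0,1]))
    print('t',s['t'],'p',p.round(4),'yaw',yw.round(2),'tilt',M[2].round(4),'grip',round(s['grip_width'],4),'shares dxyz',(e/.04).round(3),'az',None if yaw is None else round(-(yaw-yw)/6,3),'F',s['force'].round(1))
E
echo
```

>>> {"op": "step_arm", "data": {"motion": [{"az": -1,"claw": -0.4},{"az": -1,"claw": -0.4},{"az": -1,"claw": -0.4},{"az": -1,"claw": -0.4},{"claw": -0.4},{"claw": -0.4}]}}

```text
validation failed for argument at $.mo...
```

```bash
python3 -c "
from h import *
go(.4851,-.2711,.18)"
```

```text
t 0.1 p [ 0.1796 -0.5194  0.2203] yaw 109.06 tilt [ 0.      0.0017 -1.    ] grip 0.0852 shares dxyz [-9.246  3.37   1.013] az None F [-0.4 -0.4 -0.3]
```

>>> {"op": "step_arm", "data": {"motion": [{"dx": 0,"dy": 0,"dz": 0,"ax": 0,"ay": 0,"az": -1,"claw": -0.4},{"dx": 0,"dy": 0,"dz": 0,"ax": 0,"ay": 0,"az": -1,"claw": -0.4},{"dx": 0,"dy": 0,"dz": 0,"ax": 0,"ay": 0,"az": -1,"claw": -0.4},{"dx": 0,"dy": 0,"dz": 0,"ax": 0,"ay": 0,"az": -1,"claw": -0.4},{"dx": 0,"dy": 0,"dz": 0,"ax": 0,"ay": 0,"az": 0,"claw": -0.4}]}}

```text
t: 0.6
tool_pos: [0.1796, -0.5196, 0.2206]
ee_rot: [-0.0, -0.367, 0.93, 0.0]
force: [-0.2, -0.8, -0.5]
grip_width: 0.06
grasp_force: 0.0
```

```bash
python3 -c "
from h import *
go(.4851,-.2711,.18)"
```

```text
t 0.6 p [ 0.1796 -0.5196  0.2206] yaw 133.12 tilt [-4.e-04  9.e-04 -1.e+00] grip 0.06 shares dxyz [-9.82  -0.687  1.019] az None F [-0.2 -0.8 -0.5]
```

>>> {"op": "step_arm", "data": {"motion": [{"dx": -0.5,"dy": -0.03,"dz": 0,"ax": 0,"ay": 0,"az": 0,"claw": -0.4},{"dx": -0.9,"dy": -0.06,"dz": 0,"ax": 0,"ay": 0,"az": 0,"claw": -0.4},{"dx": -0.95,"dy": -0.07,"dz": 0,"ax": 0,"ay": 0,"az": 0,"claw": -0.4},{"dx": -0.95,"dy": -0.07,"dz": 0,"ax": 0,"ay": 0,"az": 0,"claw": -0.4},{"dx": -0.95,"dy": -0.07,"dz": 0,"ax": 0,"ay": 0,"az": 0,"claw": -0.4},{"dx": -0.95,"dy": -0.07,"dz": 0,"ax": 0,"ay": 0,"az": 0,"claw": -0.4},{"dx": -0.95,"dy": -0.07,"dz": 0,"ax": 0,"ay": 0,"az": 0,"claw": -0.4},{"dx": -0.95,"dy": -0.07,"dz": 0,"ax": 0,"ay": 0,"az": 0,"claw": -0.4},{"dx": -0.95,"dy": -0.07,"dz": 0,"ax": 0,"ay": 0,"az": 0,"claw": -0.4},{"dx": -0.9,"dy": -0.06,"dz": 0,"ax": 0,"ay": 0,"az": 0,"claw": -0.4},{"dx": -0.6,"dy": -0.04,"dz": 0,"ax": 0,"ay": 0,"az": 0,"claw": -0.4},{"dx": -0.27,"dy": -0.01,"dz": 0,"ax": 0,"ay": 0,"az": 0,"claw": -0.4}]}}

```text
t: 1.8
tool_pos: [0.4868, -0.2702, 0.2204]
ee_rot: [-0.0, -0.367, 0.93, 0.0]
force: [-0.1, -0.0, -1.1]
grip_width: 0.0598
grasp_force: 0.0
```

```bash
python3 -c "
from h import *
d=grab('wrist');cv2.imwrite('pics/w1.png',d['image']);P=cloud(d)
go(.4851,-.2711,.18)
m=((abs(P[:,:,2]-.096)<.006)&(np.hypot(P[:,:,0]-.485,P[:,:,1]+.271)<.035)).astype(np.uint8)
cs,_=cv2.findContours(m,0,1);c=max(cs,key=cv2.contourArea);(x,y),r=cv2.minEnclosingCircle(c);print(m.sum(),x,y,r,ray(d,x,y,.0955), np.median(P[m>0][:,2]),P[m>0].mean(0))
"
```

```text
t 1.85 p [ 0.4871 -0.27    0.2203] yaw 133.06 tilt [ 1.e-04  1.e-03 -1.e+00] grip 0.0598 shares dxyz [0.054 0.012 1.008] az None F [ 0.3 -0.1 -0.4]
2602 321.69476318359375 223.0748291015625 29.140186309814453 [ 0.48387062 -0.27510631  0.0955    ] 0.09549063646990191 [ 0.48400939 -0.27496718  0.09546524]
```

View pics/w1.png

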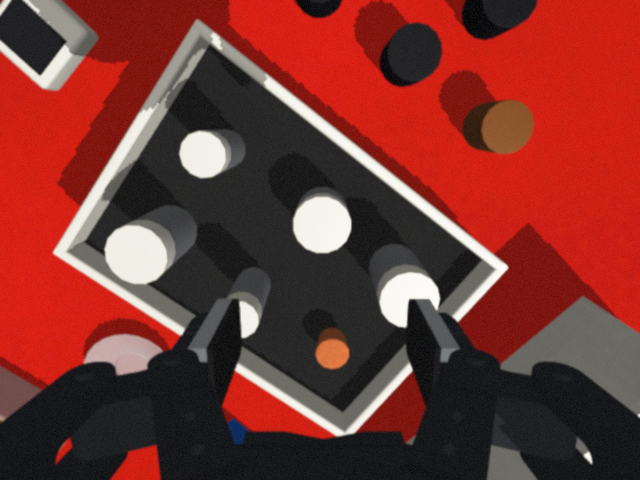

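The wrist view shows the short jar's cap at (322,223), clear of its neighbours and centred between the jaws. I'll average the two measurements and descend.

>>> {"op": "step_arm", "data": {"motion": [{"dx": 0.11,"dy": -0.02,"dz": 0.3,"ax": 0,"ay": 0,"az": 0,"claw": -0.4},{"dx": 0,"dy": 0,"dz": 0.5,"ax": 0,"ay": 0,"az": 0,"claw": -0.4},{"dx": 0,"dy": 0,"dz": 0.5,"ax": 0,"ay": 0,"az": 0,"claw": -0.4},{"dx": 0,"dy": 0,"dz": 0.5,"ax": 0,"ay": 0,"az": 0,"claw": -0.4},{"dx": 0,"dy": 0,"dz": 0.5,"ax": 0,"ay": 0,"az": 0,"claw": -0.4},{"dx": 0,"dy": 0,"dz": 0.4,"ax": 0,"ay": 0,"az": 0,"claw": -0.4},{"dx": 0,"dy": 0,"dz": 0.3,"ax": 0,"ay": 0,"az": 0,"claw": -0.4},{"dx": 0,"dy": 0,"dz": 0.15,"ax": 0,"ay": 0,"az": 0,"claw": -0.4},{"dx": 0,"dy": 0,"dz": 0,"ax": 0,"ay": 0,"az": 0,"claw": -0.4},{"dx": 0,"dy": 0,"dz": 0,"ax": 0,"ay": 0,"az": 0,"claw": -0.4}]}}

```text
t: 2.85
tool_pos: [0.483, -0.2758, 0.0957]
ee_rot: [0.0, -0.367, 0.93, -0.0]
force: [-0.5, -0.9, 0.6]
grip_width: 0.0598
grasp_force: 0.0
```

>>> {"op": "step_arm", "data": {"motion": [{"dx": 0,"dy": 0,"dz": 0,"ax": 0,"ay": 0,"az": 0,"claw": -0.2},{"dx": 0,"dy": 0,"dz": 0,"ax": 0,"ay": 0,"az": 0,"claw": -0.05},{"dx": 0,"dy": 0,"dz": 0,"ax": 0,"ay": 0,"az": 0,"claw": 0.1},{"dx": 0,"dy": 0,"dz": 0,"ax": 0,"ay": 0,"az": 0,"claw": 0.3},{"dx": 0,"dy": 0,"dz": 0,"ax": 0,"ay": 0,"az": 0,"claw": 0.5},{"dx": 0,"dy": 0,"dz": 0,"ax": 0,"ay": 0,"az": 0,"claw": 0.5},{"dx": 0,"dy": 0,"dz": 0,"ax": 0,"ay": 0,"az": 0,"claw": 0.5}]}}

```text
t: 3.55
tool_pos: [0.4828, -0.2753, 0.0951]
ee_rot: [-0.0, -0.367, 0.93, 0.0]
force: [-0.1, 0.8, 0.2]
grip_width: 0.0214
grasp_force: 0.0
```

```bash
python3 -c "
from h import *
go(.4851,-.2711,.094);print(bot.sense())"
```

```text
t 3.55 p [ 0.4828 -0.2753  0.0951] yaw 133.07 tilt [ 0.  0. -1.] grip 0.0214 shares dxyz [-0.113  0.038  0.027] az None F [-0.1  0.8  0.2]
{'t': 3.55, 'joint_positions': array([-2.36716540e-01,  3.36774783e-01, -1.07502503e-01,  1.96011106e-06,
       -1.12654379e+00, -5.82395913e-01]), 'joint_vel': array([ 1.98185433e-03,  5.33252804e-04, -7.27721767e-05,  1.50494360e-03,
       -2.57207833e-04,  8.12507000e-04]), 'tau': array([ 4.09790373e-03, -4.11681890e+01,  2.17332691e+01,  4.90001991e+00,
       -7.64106462e-04,  1.02098298e-05]), 'tool_pos': array([ 0.48284566, -0.27531131,  0.0950841 ]), 'ee_rot': array([-1.06334438e-05, -3.67056220e-01,  9.30198759e-01,  6.39091215e-06]), 'force': array([-0.09808864,  0.84430455,  0.18258395]), 'wrist_torque': array([ 0.01638394, -0.01502273,  0.0253278 ]), 'grasp_force': 0.0, 'grip_width': 0.02138055336489918}
```

The opening is 21 mm with no grip force, so the fingers missed the jar. I'll look.

```bash
python3 -c "
from h import *
d=grab('wrist');t=grab('top');np.savez('top1.npz',**t)
cv2.imwrite('pics/w2.png',np.hstack([cv2.resize(d['image'],(400,300)),cv2.resize(t['image'][185:335,300:500],(400,300))]))
P=cloud(d)
for v,u in ((239,320),(150,320),(300,320)): print(P[v,u])
"
```

```text
[ 0.47176247 -0.28876857  0.05411587]
[ 0.44027074 -0.31780396  0.07294876]
[ 0.48177157 -0.27908138  0.0945074 ]
```

View pics/w2.png

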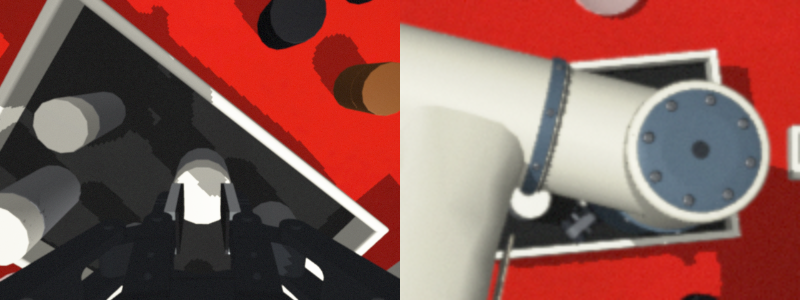

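```bash
python3 -c "
from h import *
d=grab('wrist');P=cloud(d);s=bot.sense();M=rot(s['ee_rot'])
m=(abs(P[:,:,2]-.0955)<.004)&(d['image'].min(-1)>150)
m[:,:240]=0;m[:,410:]=0
q=(P[m]-s['tool_pos'])@M
print(m.sum(),q.min(0),q.max(0),P[m].mean(0),s['grip_width'],s['t'])
cv2.imwrite('pics/w3.png',d['image'][200:480,200:460])
import numpy as np
for v in range(230,470,20): print(v,[tuple(((P[v,u]-s['tool_pos'])@M*1000).round(0).astype(int)) for u in range(240,420,20)])
"
```

```text
5082 [-0.02159448 -0.0172782  -0.00290137] [0.01756791 0.01645629 0.00159607] [ 0.48395755 -0.27525207  0.09558211] 0.02127422496295507 3.7
230 [(np.int64(21), np.int64(-41), np.int64(45)), (np.int64(21), np.int64(-31), np.int64(45)), (np.int64(21), np.int64(-22), np.int64(45)), (np.int64(21), np.int64(-12), np.int64(46)), (np.int64(21), np.int64(-2), np.int64(45)), (np.int64(21), np.int64(7), np.int64(45)), (np.int64(21), np.int64(17), np.int64(45)), (np.int64(21), np.int64(27), np.int64(45)), (np.int64(20), np.int64(37), np.int64(47))]
250 [(np.int64(10), np.int64(-42), np.int64(46)), (np.int64(10), np.int64(-32), np.int64(46)), (np.int64(11), np.int64(-22), np.int64(44)), (np.int64(15), np.int64(-11), np.int64(31)), (np.int64(18), np.int64(-2), np.int64(22)), (np.int64(16), np.int64(7), np.int64(27)), (np.int64(10), np.int64(17), np.int64(46)), (np.int64(10), np.int64(27), np.int64(45)), (np.int64(10), np.int64(38), np.int64(47))]
270 [(np.int64(0), np.int64(-42), np.int64(45)), (np.int64(0), np.int64(-32), np.int64(45)), (np.int64(0), np.int64(-22), np.int64(44)), (np.int64(16), 
[... 3225 characters left out ...]
4(-25), np.int64(46)), (np.int64(-95), np.int64(-14), np.int64(45)), (np.int64(-95), np.int64(-3), np.int64(45)), (np.int64(-96), np.int64(9), np.int64(46)), (np.int64(-96), np.int64(20), np.int64(46)), (np.int64(19), np.int64(9), np.int64(-91)), (np.int64(19), np.int64(13), np.int64(-91))]
450 [(np.int64(20), np.int64(-14), np.int64(-96)), (np.int64(18), np.int64(-11), np.int64(-95)), (np.int64(13), np.int64(-9), np.int64(-90)), (np.int64(13), np.int64(-5), np.int64(-89)), (np.int64(12), np.int64(-1), np.int64(-88)), (np.int64(13), np.int64(2), np.int64(-89)), (np.int64(12), np.int64(6), np.int64(-88)), (np.int64(18), np.int64(9), np.int64(-95)), (np.int64(18), np.int64(12), np.int64(-95))]
```

View pics/w3.png

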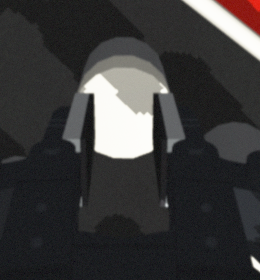

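The cap sits centred on the TCP at tool z≈0, but the fingertips appear about 19 mm behind the TCP instead of 25 mm ahead. I'll check that properly, including from the side camera.

```bash
python3 -c "
from h import *
s=bot.sense();M=rot(s['ee_rot'])
for n in ('wrist','side'):
    d=grab(n);P=cloud(d);q=(P-s['tool_pos'])@M
    dark=d['image'].max(-1)<140
    m=dark&(abs(q[:,:,1])<45)&(abs(q[:,:,0])<25)&(q[:,:,2]<15)&(q[:,:,2]>-120)
    m=m&(cv2.erode(m.astype(np.uint8),np.ones((3,3)))>0)
    z=q[m][:,2]*1000;print(n,m.sum(),np.histogram(z,bins=range(-120,16,9)),np.percentile(z,[90,97,99.5]) if len(z) else '')
    if n=='side': cv2.imwrite('pics/s3.png',cv2.resize(d['image'][230:430,260:480],None,fx=2.5,fy=2.5))
d=grab('wrist');print(np.array(d['tool_from_camera']).round(3))
"
```

```text
wrist 184210 (array([    0,  1036,  7767, 16799, 11182, 10177,  8535,  2529,  1807,
        1371,  1258,  2427,  2120,  2451,  2518]), array([-120, -111, -102,  -93,  -84,  -75,  -66,  -57,  -48,  -39,  -30,
        -21,  -12,   -3,    6,   15])) [46.43122796 64.92092628 95.57742682]
side 39561 (array([ 201,  303,  319,  439,  435,  512,  482,  367,  312,  214, 2958,
       1879,  662,  356,  289]), array([-120, -111, -102,  -93,  -84,  -75,  -66,  -57,  -48,  -39,  -30,
        -21,  -12,   -3,    6,   15])) [71.39571381 95.89352263 98.05809404]
[[-0.002  0.962  0.271  0.07 ]
 [ 1.     0.002  0.    -0.001]
 [-0.     0.271 -0.962 -0.152]
 [ 0.     0.     0.     1.   ]]
```

View pics/s3.png

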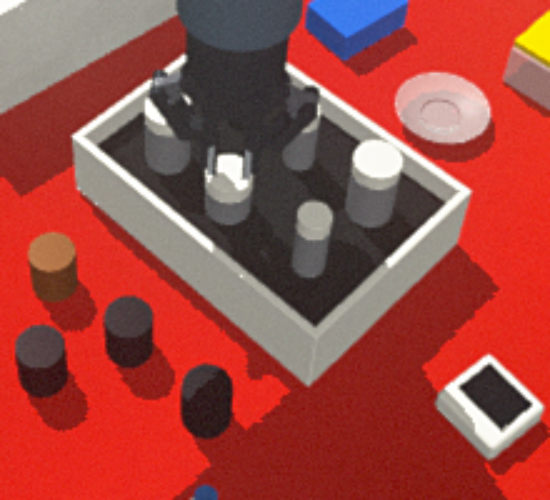

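```bash
python3 -c "
from h import *
s=bot.sense();M=rot(s['ee_rot'])
for n in ('wrist','side'):
    d=grab(n);P=cloud(d);q=(P-s['tool_pos'])@M*1000
    m=(abs(q[:,:,1])<24)&(abs(q[:,:,0])<14)&(q[:,:,2]<-4)&(q[:,:,2]>-60)
    z=q[m][:,2];print(n,m.sum(),np.histogram(z,bins=range(-60,0,4)))
    for lo in (-10,-20,-30): 
        k=m&(q[:,:,2]>lo)&(q[:,:,2]<=lo+10);v,u=np.nonzero(k);print(lo,k.sum(),q[k].mean(0).round(0) if k.any() else '',q[k].std(0).round(0) if k.any() else '',u.mean() if k.any() else'',v.mean() if k.any() else'')
d=grab('side')
for tip in ((213,182),(248,178)):
    u,v=260+tip[0]/2.5,230+tip[1]/2.5
    o=d['T'][:3,3];r=ray(d,u,v,0)-o
    # intersect ray with tool plane x=0
    n=M[:,0];p=o+r*((s['tool_pos']-o)@n)/(r@n);print(((p-s['tool_pos'])@M*1000).round(1))
"
```

```text
wrist 7025 (array([ 776,  661,  468, 1295,  479,  623,  584,  549,  505,  454,  392,
        192,   47,    0]), array([-60, -56, -52, -48, -44, -40, -36, -32, -28, -24, -20, -16, -12,
        -8,  -4]))
-10 7 [-3. -5. -9.] [ 2. 10.  0.] 311.2857142857143 327.42857142857144
-20 624 [  8.  -0. -16.] [ 6. 14.  2.] 324.0416666666667 306.9791666666667
-30 1207 [  9.  -0. -25.] [ 5. 16.  3.] 325.22203811101906 316.34299917149957
side 176 (array([17,  7, 10, 20, 15, 19, 15, 18, 15, 13, 15,  9,  0,  3]), array([-60, -56, -52, -48, -44, -40, -36, -32, -28, -24, -20, -16, -12,
        -8,  -4]))
-10 3 [ 6. -9. -4.] [4. 3. 0.] 355.0 301.6666666666667
-20 24 [  9.  -1. -17.] [ 3. 16.  2.] 351.25 298.5
-30 38 [  9.  -1. -25.] [ 2. 18.  3.] 351.3421052631579 295.94736842105266
[-0.  11.8 11.2]
[ -0.  -16.9   0.5]
```

Both cameras put the fingertips at tool z ≈ -14 mm, so the real TCP sits about 38 mm farther ahead of the jaws than the text says. Nothing was touched. I'll reopen and descend about 40 mm more, watching the force.

>>> {"op": "step_arm", "data": {"motion": [{"dx": -0.04,"dy": 0,"dz": 0,"ax": 0,"ay": 0,"az": 0,"claw": -0.4},{"dx": 0,"dy": 0,"dz": 0,"ax": 0,"ay": 0,"az": 0,"claw": -0.4},{"dx": 0,"dy": 0,"dz": 0,"ax": 0,"ay": 0,"az": 0,"claw": -0.4},{"dx": 0,"dy": 0,"dz": 0,"ax": 0,"ay": 0,"az": 0,"claw": -0.4},{"dx": 0,"dy": 0,"dz": 0.25,"ax": 0,"ay": 0,"az": 0,"claw": -0.4},{"dx": 0,"dy": 0,"dz": 0.25,"ax": 0,"ay": 0,"az": 0,"claw": -0.4},{"dx": 0,"dy": 0,"dz": 0.25,"ax": 0,"ay": 0,"az": 0,"claw": -0.4},{"dx": 0,"dy": 0,"dz": 0.2,"ax": 0,"ay": 0,"az": 0,"claw": -0.4},{"dx": 0,"dy": 0,"dz": 0.05,"ax": 0,"ay": 0,"az": 0,"claw": -0.4},{"dx": 0,"dy": 0,"dz": 0,"ax": 0,"ay": 0,"az": 0,"claw": -0.4}]}}

```text
t: 5.0
tool_pos: [0.4837, -0.2742, 0.0545]
ee_rot: [-0.0, -0.367, 0.93, 0.0]
force: [0.6, -0.2, 0.4]
grip_width: 0.0597
grasp_force: 0.0
```

```bash
cat >> h.py <<'E'
def tips(n='side',ylo=10):
    s=bot.sense();M=rot(s['ee_rot']);P=cloud(grab(n));q=(P-s['tool_pos'])@M*1000;dk=grab(n)['image'].max(-1)<110
    m=dk&(abs(q[:,:,1])<60)&(abs(q[:,:,1])>ylo)&(abs(q[:,:,0])<14)&(q[:,:,2]<20)&(q[:,:,2]>-50)
    print(n,np.histogram(q[m][:,2],bins=range(-50,21,5))[0])
E
python3 -c "
from h import *
go(.4840,-.2752,.055);tips('wrist',22);tips('side',22)"
```

```text
t 5.0 p [ 0.4837 -0.2742  0.0545] yaw 133.07 tilt [ 6.e-04  8.e-04 -1.e+00] grip 0.0597 shares dxyz [ 0.012 -0.022 -0.011] az None F [ 0.6 -0.2  0.4]
wrist [ 767  944  847  754  668  544  354   15    0    0 4408 4140    0    0]
side [ 11  14  15  12  14  12   2   0   0   0 104 219   2   0]
```

>>> {"op": "step_arm", "data": {"motion": [{"dx": 0,"dy": 0,"dz": 0,"ax": 0,"ay": 0,"az": 0,"claw": -0.2},{"dx": 0,"dy": 0,"dz": 0,"ax": 0,"ay": 0,"az": 0,"claw": -0.05},{"dx": 0,"dy": 0,"dz": 0,"ax": 0,"ay": 0,"az": 0,"claw": 0.1},{"dx": 0,"dy": 0,"dz": 0,"ax": 0,"ay": 0,"az": 0,"claw": 0.3},{"dx": 0,"dy": 0,"dz": 0,"ax": 0,"ay": 0,"az": 0,"claw": 0.5},{"dx": 0,"dy": 0,"dz": 0,"ax": 0,"ay": 0,"az": 0,"claw": 0.5}]}}

```text
t: 5.8
tool_pos: [0.4843, -0.2744, 0.0556]
ee_rot: [0.0, -0.367, 0.93, -0.0]
force: [-0.9, 0.7, 5.1]
grip_width: 0.0387
grasp_force: 60.0
```

>>> {"op": "step_arm", "data": {"motion": [{"dx": 0,"dy": 0,"dz": -0.1,"ax": 0,"ay": 0,"az": 0,"claw": 0.5},{"dx": 0,"dy": 0,"dz": -0.25,"ax": 0,"ay": 0,"az": 0,"claw": 0.5},{"dx": 0,"dy": 0,"dz": -0.4,"ax": 0,"ay": 0,"az": 0,"claw": 0.5},{"dx": 0,"dy": 0,"dz": -0.5,"ax": 0,"ay": 0,"az": 0,"claw": 0.5},{"dx": 0,"dy": 0,"dz": -0.5,"ax": 0,"ay": 0,"az": 0,"claw": 0.5},{"dx": 0,"dy": 0,"dz": -0.5,"ax": 0,"ay": 0,"az": 0,"claw": 0.5},{"dx": 0,"dy": 0,"dz": -0.4,"ax": 0,"ay": 0,"az": 0,"claw": 0.5},{"dx": 0,"dy": 0,"dz": -0.2,"ax": 0,"ay": 0,"az": 0,"claw": 0.5},{"dx": 0,"dy": 0,"dz": 0,"ax": 0,"ay": 0,"az": -0.5,"claw": 0.5},{"dx": 0,"dy": 0,"dz": 0,"ax": 0,"ay": 0,"az": -0.9,"claw": 0.5},{"dx": 0,"dy": 0,"dz": 0,"ax": 0,"ay": 0,"az": -0.5,"claw": 0.5},{"dx": 0,"dy": 0,"dz": 0,"ax": 0,"ay": 0,"az": 0,"claw": 0.5}]}}

```text
t: 7.0
tool_pos: [0.4837, -0.2741, 0.1687]
ee_rot: [-0.0, -0.458, 0.889, 0.0]
force: [0.0, -0.3, -0.5]
grip_width: 0.0388
grasp_force: 60.2
```

```bash
python3 -c "
from h import *
go(.4967,.0397,.17,159)
s=bot.sense();M=rot(s['ee_rot']);d=grab('wrist');q=(cloud(d)-s['tool_pos'])@M*1000
m=(d['image'].min(-1)>150)&(abs(q[:,:,0])<30)&(abs(q[:,:,1])<30)&(q[:,:,2]<5)&(q[:,:,2]>-60)
print(m.sum(),np.percentile(q[m],[1,50,99],axis=0).round(1))"
```

```text
t 7.0 p [ 0.4837 -0.2741  0.1687] yaw 144.49 tilt [ 1.e-04  1.e-03 -1.e+00] grip 0.0388 shares dxyz [-6.573  4.292 -0.028] az -2.419 F [ 0.  -0.3 -0.5]
4893 [[-19.  -13.  -41.2]
 [ -7.9   4.4 -40. ]
 [ 15.3  16.9 -38.7]]
```

The jar is held, top 40 mm behind the TCP and centred. I'll turn to the tangential yaw and travel to a spot over the hub to view the empty cup.

>>> {"op": "step_arm", "data": {"motion": [{"dx": 0,"dy": 0,"dz": 0,"ax": 0,"ay": 0,"az": -0.8,"claw": 0.5},{"dx": 0,"dy": 0,"dz": 0,"ax": 0,"ay": 0,"az": -0.8,"claw": 0.5},{"dx": 0,"dy": 0,"dz": 0,"ax": 0,"ay": 0,"az": -0.8,"claw": 0.5},{"dx": -0.3,"dy": 0.08,"dz": 0,"ax": 0,"ay": 0,"az": 0,"claw": 0.5},{"dx": -0.5,"dy": 0.14,"dz": 0,"ax": 0,"ay": 0,"az": 0,"claw": 0.5},{"dx": -0.7,"dy": 0.2,"dz": 0,"ax": 0,"ay": 0,"az": 0,"claw": 0.5},{"dx": -0.8,"dy": 0.22,"dz": 0,"ax": 0,"ay": 0,"az": 0,"claw": 0.5},{"dx": -0.8,"dy": 0.22,"dz": 0,"ax": 0,"ay": 0,"az": 0,"claw": 0.5},{"dx": -0.8,"dy": 0.22,"dz": 0,"ax": 0,"ay": 0,"az": 0,"claw": 0.5},{"dx": -0.8,"dy": 0.22,"dz": 0,"ax": 0,"ay": 0,"az": 0,"claw": 0.5},{"dx": -0.8,"dy": 0.22,"dz": 0,"ax": 0,"ay": 0,"az": 0,"claw": 0.5},{"dx": -0.8,"dy": 0.22,"dz": 0,"ax": 0,"ay": 0,"az": 0,"claw": 0.5}]}}

```text
t: 8.25
tool_pos: [0.5096, -0.0121, 0.1692]
ee_rot: [0.0, -0.564, 0.826, 0.0]
force: [1.6, 0.5, -0.7]
grip_width: 0.0389
grasp_force: 60.2
```

>>> {"op": "step_arm", "data": {"motion": [{"dx": -0.8,"dy": 0.22,"dz": 0,"ax": 0,"ay": 0,"az": 0,"claw": 0.5},{"dx": -0.8,"dy": 0.22,"dz": 0,"ax": 0,"ay": 0,"az": 0,"claw": 0.5},{"dx": -0.6,"dy": 0.18,"dz": 0,"ax": 0,"ay": 0,"az": 0,"claw": 0.5},{"dx": -0.3,"dy": 0.1,"dz": 0,"ax": 0,"ay": 0,"az": 0,"claw": 0.5},{"dx": -0.1,"dy": 0.03,"dz": 0,"ax": 0,"ay": 0,"az": 0,"claw": 0.5},{"dx": 0,"dy": 0,"dz": 0,"ax": 0,"ay": 0,"az": 0,"claw": 0.5},{"dx": 0,"dy": 0,"dz": 0,"ax": 0,"ay": 0,"az": 0,"claw": 0.5}]}}

```text
t: 8.95
tool_pos: [0.5193, 0.093, 0.1691]
ee_rot: [-0.0, -0.565, 0.825, -0.0]
force: [0.7, 1.0, -0.7]
grip_width: 0.039
grasp_force: 60.2
```

```bash
python3 -c "
from h import *
go(.4967,.0397,.17,159.3)
d=grab('wrist');np.savez('w4.npz',**d);cv2.imwrite('pics/w4.png',d['image'])"
```

```text
t 8.95 p [0.5193 0.093  0.1691] yaw 158.8 tilt [ 2.e-04  0.e+00 -1.e+00] grip 0.039 shares dxyz [ 1.446  0.045 -0.021] az -0.084 F [ 0.7  1.  -0.7]
```

View pics/w4.png

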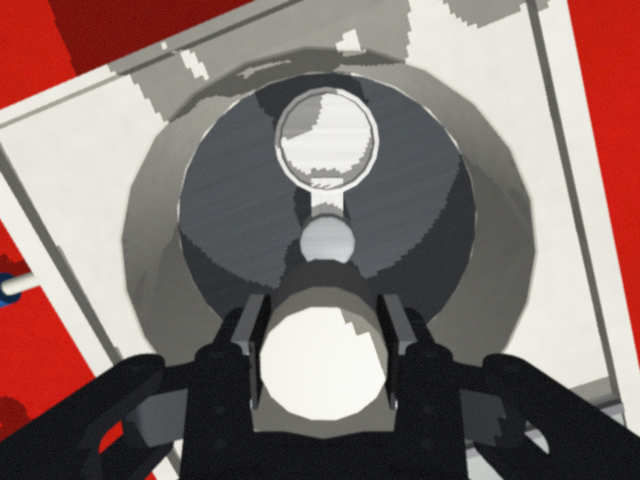

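The wrist view shows the empty cup ring centred near (327,139), the hub at (328,241), and the jar held between the pads below.

```bash
python3 -c "
from h import *
d=dict(np.load('w4.npz'));P=cloud(d)
def fit(z0,z1,u0,u1,v0,v1,z):
    m=np.zeros((480,640),np.uint8);m[v0:v1,u0:u1]=((P[:,:,2]>z0)&(P[:,:,2]<z1))[v0:v1,u0:u1]
    cs,_=cv2.findContours(m,0,1);c=max(cs,key=cv2.contourArea);e=cv2.fitEllipse(c);p=ray(d,*e[0],z)
    print(e,p.round(4),np.array(e[1])*(d['T'][2,3]-z)/d['fx']);return p
c=fit(.046,.08,260,395,75,188,.058);h=fit(.063,.073,295,362,205,268,.068)
# loaded/hub check
print('dist',np.hypot(*(c-h)[:2]))
m=d['image'][75:196,265:390].min(-1)>150
vv,uu=np.nonzero(m);print(uu.min()+265,uu.max()+265,vv.min()+75,vv.max()+75)
"
```

```text
((326.5641174316406, 138.75225830078125), (102.85746002197266, 103.70413208007812), 82.06024169921875) [0.495  0.0362 0.058 ] [0.06478766 0.06532096]
((327.2746887207031, 238.66282653808594), (47.00105667114258, 56.82109451293945), 91.63024139404297) [0.5165 0.0929 0.068 ] [0.02848177 0.03443254]
dist 0.060645315955408514
275 389 75 195
```

>>> {"op": "step_arm", "data": {"motion": [{"dx": 0.3,"dy": 0.03,"dz": 0,"ax": 0,"ay": 0,"az": 0,"claw": 0.5},{"dx": 0.5,"dy": 0.03,"dz": 0,"ax": 0,"ay": 0,"az": 0,"claw": 0.5},{"dx": 0.5,"dy": 0,"dz": 0,"ax": 0,"ay": 0,"az": 0,"claw": 0.5},{"dx": 0.24,"dy": 0,"dz": 0,"ax": 0,"ay": 0,"az": 0,"claw": 0.5},{"dx": 0,"dy": 0,"dz": 0,"ax": 0,"ay": 0,"az": 0,"claw": 0.5},{"dx": 0,"dy": 0,"dz": 0.3,"ax": 0,"ay": 0,"az": 0,"claw": 0.5},{"dx": 0,"dy": 0,"dz": 0.5,"ax": 0,"ay": 0,"az": 0,"claw": 0.5},{"dx": 0,"dy": 0,"dz": 0.5,"ax": 0,"ay": 0,"az": 0,"claw": 0.5},{"dx": 0,"dy": 0,"dz": 0.4,"ax": 0,"ay": 0,"az": 0,"claw": 0.5},{"dx": 0,"dy": 0,"dz": 0.3,"ax": 0,"ay": 0,"az": 0,"claw": 0.5},{"dx": 0,"dy": 0,"dz": 0,"ax": 0,"ay": 0,"az": 0,"claw": 0.5}]}}

```text
t: 10.1
tool_pos: [0.4935, 0.0372, 0.0864]
ee_rot: [-0.002, -0.566, 0.825, 0.001]
force: [-0.0, -0.1, -0.2]
grip_width: 0.0385
grasp_force: 60.3
```

```bash
python3 -c "
from h import *
go(.495,.0365,.0575,159)"
```

```text
t 10.1 p [0.4935 0.0372 0.0864] yaw 158.88 tilt [ 0.0027  0.004  -1.    ] grip 0.0385 shares dxyz [ 0.002 -0.045  0.723] az -0.02 F [-0.  -0.1 -0.2]
```

>>> {"op": "step_arm", "data": {"motion": [{"dx": 0,"dy": -0.04,"dz": 0.2,"ax": 0,"ay": 0,"az": 0,"claw": 0.5},{"dx": 0,"dy": 0,"dz": 0.2,"ax": 0,"ay": 0,"az": 0,"claw": 0.5},{"dx": 0,"dy": 0,"dz": 0.15,"ax": 0,"ay": 0,"az": 0,"claw": 0.5},{"dx": 0,"dy": 0,"dz": 0.1,"ax": 0,"ay": 0,"az": 0,"claw": 0.5},{"dx": 0,"dy": 0,"dz": 0.05,"ax": 0,"ay": 0,"az": 0,"claw": 0.5},{"dx": 0,"dy": 0,"dz": 0,"ax": 0,"ay": 0,"az": 0,"claw": 0.5},{"dx": 0,"dy": 0,"dz": 0,"ax": 0,"ay": 0,"az": 0,"claw": 0.5}]}}

```text
t: 10.8
tool_pos: [0.4967, 0.0366, 0.0613]
ee_rot: [0.0, -0.565, 0.825, -0.0]
force: [0.1, 0.3, -0.0]
grip_width: 0.0386
grasp_force: 60.3
```

>>> {"op": "step_arm", "data": {"motion": [{"dx": 0,"dy": 0,"dz": 0.04,"ax": 0,"ay": 0,"az": 0,"claw": 0.5},{"dx": 0,"dy": 0,"dz": 0.04,"ax": 0,"ay": 0,"az": 0,"claw": 0.5},{"dx": 0,"dy": 0,"dz": 0,"ax": 0,"ay": 0,"az": 0,"claw": 0.5}]}}

```text
t: 11.1
tool_pos: [0.4963, 0.0365, 0.0577]
ee_rot: [-0.0, -0.565, 0.825, 0.0]
force: [0.4, -0.3, -0.5]
grip_width: 0.0382
grasp_force: 60.3
```

>>> {"op": "step_arm", "data": {"motion": [{"dx": 0,"dy": 0,"dz": 0.03,"ax": 0,"ay": 0,"az": 0,"claw": 0.5},{"dx": 0,"dy": 0,"dz": 0,"ax": 0,"ay": 0,"az": 0,"claw": 0.5}]}}

```text
t: 11.3
tool_pos: [0.4964, 0.0366, 0.0565]
ee_rot: [-0.0, -0.565, 0.825, 0.0]
force: [-0.2, 0.3, 0.1]
grip_width: 0.0386
grasp_force: 60.3
```

>>> {"op": "step_arm", "data": {"motion": [{"dx": 0,"dy": 0,"dz": 0.025,"ax": 0,"ay": 0,"az": 0,"claw": 0.5},{"dx": 0,"dy": 0,"dz": 0,"ax": 0,"ay": 0,"az": 0,"claw": 0.5}]}}

```text
t: 11.5
tool_pos: [0.4965, 0.0366, 0.0556]
ee_rot: [0.0, -0.565, 0.825, -0.0]
force: [0.2, 0.4, -0.0]
grip_width: 0.0386
grasp_force: 60.4
```

>>> {"op": "step_arm", "data": {"motion": [{"dx": 0,"dy": 0,"dz": 0.02,"ax": 0,"ay": 0,"az": 0,"claw": 0.5},{"dx": 0,"dy": 0,"dz": 0,"ax": 0,"ay": 0,"az": 0,"claw": 0.5}]}}

```text
t: 11.7
tool_pos: [0.4966, 0.0366, 0.0556]
ee_rot: [0.0, -0.566, 0.825, -0.0]
force: [-2.5, 0.2, 6.0]
grip_width: 0.0383
grasp_force: 60.9
```

Contact (6 N up) shows the jar is on the cup floor. I'll release and rise.

>>> {"op": "step_arm", "data": {"motion": [{"dx": 0,"dy": 0,"dz": 0,"ax": 0,"ay": 0,"az": 0,"claw": 0.05},{"dx": 0,"dy": 0,"dz": 0,"ax": 0,"ay": 0,"az": 0,"claw": -0.1},{"dx": 0,"dy": 0,"dz": 0,"ax": 0,"ay": 0,"az": 0,"claw": -0.25},{"dx": 0,"dy": 0,"dz": 0,"ax": 0,"ay": 0,"az": 0,"claw": -0.4},{"dx": 0,"dy": 0,"dz": 0,"ax": 0,"ay": 0,"az": 0,"claw": -0.4},{"dx": 0,"dy": 0,"dz": -0.2,"ax": 0,"ay": 0,"az": 0,"claw": -0.4},{"dx": 0,"dy": 0,"dz": -0.5,"ax": 0,"ay": 0,"az": 0,"claw": -0.4},{"dx": 0,"dy": 0,"dz": -0.8,"ax": 0,"ay": 0,"az": 0,"claw": -0.4},{"dx": 0,"dy": 0,"dz": -0.8,"ax": 0,"ay": 0,"az": 0,"claw": -0.4},{"dx": 0,"dy": 0,"dz": -0.7,"ax": 0,"ay": 0,"az": 0,"claw": -0.4},{"dx": 0,"dy": 0,"dz": -0.3,"ax": 0,"ay": 0,"az": 0,"claw": -0.4},{"dx": 0,"dy": 0,"dz": 0,"ax": 0,"ay": 0,"az": 0,"claw": -0.4}]}}

```text
t: 12.9
tool_pos: [0.4975, 0.0368, 0.1889]
ee_rot: [0.002, -0.565, 0.825, -0.001]
force: [-0.4, 0.1, 0.1]
grip_width: 0.0594
grasp_force: 0.0
```

```bash
python3 -c "
from h import *
d=grab('wrist');cv2.imwrite('pics/w5.png',d['image']);P=cloud(d)
m=((abs(P[:,:,2]-.096)<.006)&(np.hypot(P[:,:,0]-.495,P[:,:,1]-.037)<.035)).astype(np.uint8)
cs,_=cv2.findContours(m,0,1);c=max(cs,key=cv2.contourArea);(x,y),r=cv2.minEnclosingCircle(c);print(m.sum(),x,y,r,ray(d,x,y,.0955), np.median(P[m>0][:,2]))
go(.518,.30,.14,179.8)"
```

```text
3209 325.5 241.10714721679688 32.47389221191406 [0.49600424 0.0359092  0.0955    ] 0.09550836377610727
t 12.95 p [0.4966 0.0367 0.1871] yaw 158.86 tilt [-1.1e-03 -5.0e-04 -1.0e+00] grip 0.0595 shares dxyz [-6.331  1.874  1.184] az -3.49 F [-0.  -0.1 -1.1]
```

View pics/w5.png

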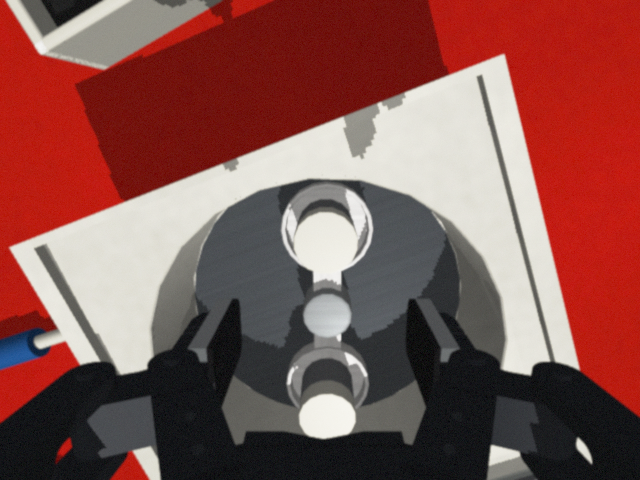

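The jar stands upright in the cup at cap (326,241), top 95.5 mm. The other jar is untouched. Next I'll shut the fingers and go behind the lid fin.

>>> {"op": "step_arm", "data": {"motion": [{"dx": -0.4,"dy": 0.12,"dz": 0,"ax": 0,"ay": 0,"az": 0,"claw": 1},{"dx": -0.8,"dy": 0.25,"dz": 0,"ax": 0,"ay": 0,"az": 0,"claw": 1},{"dx": -0.9,"dy": 0.28,"dz": 0,"ax": 0,"ay": 0,"az": 0,"claw": 1},{"dx": -0.9,"dy": 0.28,"dz": 0,"ax": 0,"ay": 0,"az": 0,"claw": 1},{"dx": -0.9,"dy": 0.28,"dz": 0,"ax": 0,"ay": 0,"az": 0,"claw": 1},{"dx": -0.9,"dy": 0.28,"dz": 0,"ax": 0,"ay": 0,"az": 0,"claw": 1},{"dx": -0.9,"dy": 0.28,"dz": 0,"ax": 0,"ay": 0,"az": 0,"claw": 1},{"dx": -0.8,"dy": 0.24,"dz": 0,"ax": 0,"ay": 0,"az": 0,"claw": 1},{"dx": -0.4,"dy": 0.12,"dz": 0,"ax": 0,"ay": 0,"az": 0,"claw": 1},{"dx": -0.13,"dy": 0.02,"dz": 0,"ax": 0,"ay": 0,"az": 0,"claw": 1}]}}

```text
t: 13.95
tool_pos: [0.5169, 0.3309, 0.1847]
ee_rot: [-0.002, -0.566, 0.824, -0.0]
force: [0.3, 0.0, -0.7]
grip_width: -0.0002
grasp_force: 0.0
```

>>> {"op": "step_arm", "data": {"motion": [{"dx": 0,"dy": 0,"dz": 0,"ax": 0,"ay": 0,"az": -0.9,"claw": 1},{"dx": 0,"dy": 0,"dz": 0,"ax": 0,"ay": 0,"az": -0.9,"claw": 1},{"dx": 0,"dy": 0,"dz": 0,"ax": 0,"ay": 0,"az": -0.9,"claw": 1},{"dx": 0,"dy": 0,"dz": 0,"ax": 0,"ay": 0,"az": -0.8,"claw": 1},{"dx": 0,"dy": 0,"dz": 0,"ax": 0,"ay": 0,"az": 0,"claw": 1},{"dx": 0,"dy": 0,"dz": 0,"ax": 0,"ay": 0,"az": 0,"claw": 1}]}}

```text
t: 14.55
tool_pos: [0.5176, 0.329, 0.1865]
ee_rot: [-0.0, -0.705, 0.709, 0.0]
force: [-0.3, -1.0, -0.2]
grip_width: -0.0004
grasp_force: 0.0
```

```bash
python3 -c "
from h import *
go(.518,.325,.128,179.9)
s=bot.sense();M=rot(s['ee_rot'])
for n in ('wrist',):
    d=grab(n);P=cloud(d);q=(P-s['tool_pos'])@M*1000
    m=(abs(q[:,:,1])<24)&(abs(q[:,:,0])<16)&(q[:,:,2]<25)&(q[:,:,2]>-60)
    print(n,np.histogram(q[m][:,2],bins=range(-60,26,5)),q[m&(q[:,:,2]>-40)].min(0),q[m&(q[:,:,2]>-40)].max(0))
    f=(abs(P[:,:,2]-.155)<.008)&(abs(P[:,:,0]-.52)<.05)&(P[:,:,1]>.2)&(P[:,:,1]<.30)
    if f.sum()>50: print('fin',f.sum(),P[f].mean(0),P[f].min(0),P[f].max(0))
"
```

```text
t 14.55 p [0.5176 0.329  0.1865] yaw 179.69 tilt [ 6.e-04  7.e-04 -1.e+00] grip -0.0004 shares dxyz [ 0.099 -0.012  1.463] az -0.034 F [-0.3 -1.  -0.2]
wrist (array([2646,  914, 1202,  383,  655,  585,  557,  476,  354,   66,    0,
          0,    0,    0,    0,    0,    0]), array([-60, -55, -50, -45, -40, -35, -30, -25, -20, -15, -10,  -5,   0,
         5,  10,  15,  20,  25])) [  7.83996217 -13.02916935 -39.9885692 ] [ 13.47544451  14.31367926 -12.00057555]
fin 6292 [0.51922374 0.27599142 0.15815534] [0.47915926 0.26900592 0.14702844] [0.55925703 0.28373976 0.1617753 ]
```

>>> {"op": "step_arm", "data": {"motion": [{"dx": 0,"dy": 0,"dz": 0.4,"ax": 0,"ay": 0,"az": 0,"claw": 1},{"dx": 0,"dy": 0,"dz": 0.5,"ax": 0,"ay": 0,"az": 0,"claw": 1},{"dx": 0,"dy": 0,"dz": 0.4,"ax": 0,"ay": 0,"az": 0,"claw": 1},{"dx": 0,"dy": 0,"dz": 0.18,"ax": 0,"ay": 0,"az": 0,"claw": 1},{"dx": 0,"dy": 0,"dz": 0,"ax": 0,"ay": 0,"az": 0,"claw": 1},{"dx": 0.3,"dy": 0,"dz": 0,"ax": 0,"ay": 0,"az": 0,"claw": 1},{"dx": 0.3,"dy": 0,"dz": 0,"ax": 0,"ay": 0,"az": 0,"claw": 1},{"dx": 0.15,"dy": 0,"dz": 0,"ax": 0,"ay": 0,"az": 0,"claw": 1},{"dx": 0.15,"dy": 0,"dz": 0,"ax": 0,"ay": 0,"az": 0,"claw": 1},{"dx": 0.15,"dy": 0,"dz": 0,"ax": 0,"ay": 0,"az": 0,"claw": 1},{"dx": 0.2,"dy": 0,"dz": 0,"ax": 0,"ay": 0,"az": 0,"claw": 1},{"dx": 0.2,"dy": 0,"dz": 0,"ax": 0,"ay": 0,"az": 0,"claw": 1}]}}

```text
t: 15.8
tool_pos: [0.5178, 0.2718, 0.1281]
ee_rot: [0.001, -0.706, 0.708, -0.0]
force: [-1.4, 2.5, 2.2]
grip_width: -0.0001
grasp_force: 1.4
```

>>> {"op": "step_arm", "data": {"motion": [{"dx": 0.3,"dy": 0,"dz": 0,"ax": 0,"ay": 0,"az": 0,"claw": 1},{"dx": 0.4,"dy": 0,"dz": 0,"ax": 0,"ay": 0,"az": 0,"claw": 1},{"dx": 0.5,"dy": 0,"dz": 0,"ax": 0,"ay": 0,"az": 0,"claw": 1},{"dx": 0.5,"dy": 0,"dz": 0,"ax": 0,"ay": 0,"az": 0,"claw": 1},{"dx": 0.5,"dy": 0,"dz": 0,"ax": 0,"ay": 0,"az": 0,"claw": 1},{"dx": 0.5,"dy": 0,"dz": 0,"ax": 0,"ay": 0,"az": 0,"claw": 1},{"dx": 0.5,"dy": 0,"dz": 0,"ax": 0,"ay": 0,"az": 0,"claw": 1},{"dx": 0.5,"dy": 0,"dz": 0,"ax": 0,"ay": 0,"az": 0,"claw": 1},{"dx": 0.4,"dy": 0,"dz": 0,"ax": 0,"ay": 0,"az": 0,"claw": 1},{"dx": 0.3,"dy": 0,"dz": 0,"ax": 0,"ay": 0,"az": 0,"claw": 1},{"dx": 0.2,"dy": 0,"dz": 0,"ax": 0,"ay": 0,"az": 0,"claw": 1},{"dx": 0.1,"dy": 0,"dz": 0,"ax": 0,"ay": 0,"az": 0,"claw": 1}]}}

```text
t: 17.0
tool_pos: [0.5166, 0.083, 0.1274]
ee_rot: [-0.0, -0.706, 0.708, 0.0]
force: [-1.4, 2.4, 1.3]
grip_width: 0.0001
grasp_force: 1.3
```

>>> {"op": "step_arm", "data": {"motion": [{"dx": 0.1,"dy": 0,"dz": 0,"ax": 0,"ay": 0,"az": 0,"claw": 1},{"dx": 0.05,"dy": 0,"dz": 0,"ax": 0,"ay": 0,"az": 0,"claw": 1},{"dx": 0.05,"dy": 0,"dz": 0,"ax": 0,"ay": 0,"az": 0,"claw": 1}]}}

```text
t: 17.3
tool_pos: [0.5167, 0.076, 0.1274]
ee_rot: [-0.0, -0.706, 0.708, 0.0]
force: [-2.2, 2.5, 0.0]
grip_width: 0.0001
grasp_force: 1.3
```

>>> {"op": "step_arm", "data": {"motion": [{"dx": 0.1,"dy": 0,"dz": 0,"ax": 0,"ay": 0,"az": 0,"claw": 1},{"dx": 0.1,"dy": 0,"dz": 0,"ax": 0,"ay": 0,"az": 0,"claw": 1},{"dx": 0.05,"dy": 0,"dz": 0,"ax": 0,"ay": 0,"az": 0,"claw": 1},{"dx": 0.05,"dy": 0,"dz": 0,"ax": 0,"ay": 0,"az": 0,"claw": 1},{"dx": 0.05,"dy": 0,"dz": 0,"ax": 0,"ay": 0,"az": 0,"claw": 1}]}}

```text
t: 17.8
tool_pos: [0.5169, 0.0617, 0.1275]
ee_rot: [-0.0, -0.706, 0.708, 0.0]
force: [-2.2, 2.3, -1.4]
grip_width: 0.0002
grasp_force: 1.3
```

>>> {"op": "step_arm", "data": {"motion": [{"dx": 0.05,"dy": 0,"dz": 0,"ax": 0,"ay": 0,"az": 0,"claw": 1},{"dx": 0.05,"dy": 0,"dz": 0,"ax": 0,"ay": 0,"az": 0,"claw": 1}]}}

```text
t: 18.0
tool_pos: [0.517, 0.0577, 0.1276]
ee_rot: [-0.0, -0.706, 0.708, 0.0]
force: [-1.7, 2.1, -2.6]
grip_width: -0.0001
grasp_force: 1.3
```

>>> {"op": "step_arm", "data": {"motion": [{"dx": 0.05,"dy": 0,"dz": 0,"ax": 0,"ay": 0,"az": 0,"claw": 1},{"dx": 0.05,"dy": 0,"dz": 0,"ax": 0,"ay": 0,"az": 0,"claw": 1}]}}

```text
t: 18.2
tool_pos: [0.5171, 0.0553, 0.1276]
ee_rot: [0.001, -0.706, 0.708, 0.001]
force: [-4.3, 14.0, 0.2]
grip_width: -0.0002
grasp_force: 6.6
```

>>> {"op": "step_arm", "data": {"motion": [{"dx": 0.04,"dy": 0,"dz": 0,"ax": 0,"ay": 0,"az": 0,"claw": 1},{"dx": 0,"dy": 0,"dz": 0,"ax": 0,"ay": 0,"az": 0,"claw": 1}]}}

```text
t: 18.4
tool_pos: [0.5171, 0.0554, 0.1277]
ee_rot: [0.002, -0.706, 0.708, 0.002]
force: [-4.4, 13.7, -0.7]
grip_width: -0.0002
grasp_force: 6.7
```

The lid is at its hard stop (14 N, fin at y≈0.035, travel 0.241 m). I'll back off, rise and go to the button.

>>> {"op": "step_arm", "data": {"motion": [{"dx": -0.2,"dy": 0,"dz": 0,"ax": 0,"ay": 0,"az": 0,"claw": 1},{"dx": -0.4,"dy": 0,"dz": -0.3,"ax": 0,"ay": 0,"az": 0,"claw": 1},{"dx": -0.5,"dy": 0.1,"dz": -0.6,"ax": 0,"ay": 0,"az": 0,"claw": 1},{"dx": -0.8,"dy": 0.15,"dz": -0.5,"ax": 0,"ay": 0,"az": 0,"claw": 1},{"dx": -0.9,"dy": 0.2,"dz": -0.2,"ax": 0,"ay": 0,"az": 0,"claw": 1},{"dx": -0.9,"dy": 0.2,"dz": 0,"ax": 0,"ay": 0,"az": 0,"claw": 1},{"dx": -0.9,"dy": 0.2,"dz": 0,"ax": 0,"ay": 0,"az": 0,"claw": 1},{"dx": -0.9,"dy": 0.2,"dz": 0,"ax": 0,"ay": 0,"az": 0,"claw": 1},{"dx": -0.8,"dy": 0.15,"dz": 0,"ax": 0,"ay": 0,"az": 0,"claw": 1},{"dx": -0.5,"dy": 0.05,"dz": 0,"ax": 0,"ay": 0,"az": 0,"claw": 1},{"dx": -0.2,"dy": 0,"dz": 0,"ax": 0,"ay": 0,"az": 0,"claw": 1},{"dx": 0,"dy": 0,"dz": 0,"ax": 0,"ay": 0,"az": 0,"claw": 1}]}}

```text
t: 19.6
tool_pos: [0.4681, 0.3326, 0.1915]
ee_rot: [-0.0, -0.707, 0.708, -0.0]
force: [-0.5, -0.3, 0.4]
grip_width: -0.0003
grasp_force: 0.0
```

```bash
python3 -c "
from h import *
go(.467,.345,.19,179.8)
d=grab('wrist');np.savez('w6.npz',**d);t=grab('top');np.savez('top2.npz',**t)
cv2.imwrite('pics/w6.png',np.hstack([cv2.resize(d['image'],(400,300)),cv2.resize(t['image'][175:355,30:270],(400,300))]))"
```

```text
t 19.6 p [0.4681 0.3326 0.1915] yaw 179.9 tilt [ 9.e-04 -4.e-04 -1.e+00] grip -0.0003 shares dxyz [-0.311  0.028  0.038] az 0.017 F [-0.5 -0.3  0.4]
```

View pics/w6.png

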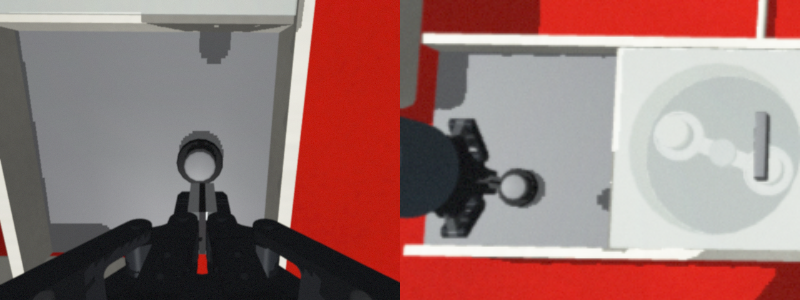

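The wrist view shows the button cap at about (200,165) of the left half. The top view shows the lid closed over the chamber, with both jars in their cups.

```bash
python3 -c "
from h import *
for f,(u0,u1,v0,v1) in (('w6.npz',(270,370,200,296)),('top2.npz',(80,125,270,310))):
    d=dict(np.load(f));P=cloud(d);im=d['image'];sub=P[v0:v1,u0:u1];
    print(np.histogram(sub[:,:,2],bins=np.arange(.07,.125,.004)))
    z=sub[:,:,2];g=im[v0:v1,u0:u1].min(-1)
    m=((z>.084)&(z<.115)&(g>120)).astype(np.uint8)
    k,l,s,c=cv2.connectedComponentsWithStats(m);i=1+s[1:,4].argmax();mm=l==i
    cs,_=cv2.findContours(mm.astype(np.uint8),0,1);(x,y),r=cv2.minEnclosingCircle(cs[0]);zt=np.median(z[mm])
    print(f,zt,s[i],ray(d,u0+x,v0+y,zt),2*r*(d['T'][2,3]-zt)/d['fx'])
P=cloud(dict(np.load('top2.npz')))
m=(P[:,:,2]>.15)&(P[:,:,2]<.165)&(abs(P[:,:,1]-.035)<.03)&(abs(P[:,:,0]-.52)<.06);print('fin',cv2.minAreaRect(np.float32(P[m][:,:2])))
m=(abs(P[:,:,2]-.127)<.004)&(abs(P[:,:,0]-.52)<.05)&(P[:,:,1]>.1);print('lid edge',np.percentile(P[m][:,1],[50,99,99.9]))
"
```

```text
(array([   0,   49, 5166,   81,  144, 1958,   83, 1567,  364,    0,    0,
          0,    0]), array([0.07 , 0.074, 0.078, 0.082, 0.086, 0.09 , 0.094, 0.098, 0.102,
       0.106, 0.11 , 0.114, 0.118, 0.122]))
w6.npz 0.10151143745779131 [  26   44   47   45 1651] [0.47012574 0.34641262 0.10151144] 0.027133436871790734
(array([  6, 268, 743, 203,  63, 124,  56, 101,  66,   2,   0,   0,   0]), array([0.07 , 0.074, 0.078, 0.082, 0.086, 0.09 , 0.094, 0.098, 0.102,
       0.106, 0.11 , 0.114, 0.118, 0.122]))
top2.npz 0.10159655872482098 [ 11  10  14  14 158] [0.47151105 0.34854522 0.10159656] 0.029393796376237763
fin ((0.5184370279312134, 0.038193479180336), (0.014166616834700108, 0.07943350821733475), 89.18852233886719)
lid edge [0.15936187 0.21682859 0.21850904]
```

>>> {"op": "step_arm", "data": {"motion": [{"dx": -0.36,"dy": -0.05,"dz": 0,"ax": 0,"ay": 0,"az": 0,"claw": 1},{"dx": 0,"dy": 0,"dz": 0.4,"ax": 0,"ay": 0,"az": 0,"claw": 1},{"dx": 0,"dy": 0,"dz": 0.6,"ax": 0,"ay": 0,"az": 0,"claw": 1},{"dx": 0,"dy": 0,"dz": 0.6,"ax": 0,"ay": 0,"az": 0,"claw": 1},{"dx": 0,"dy": 0,"dz": 0.5,"ax": 0,"ay": 0,"az": 0,"claw": 1},{"dx": 0,"dy": 0,"dz": 0.3,"ax": 0,"ay": 0,"az": 0,"claw": 1},{"dx": 0,"dy": 0,"dz": 0,"ax": 0,"ay": 0,"az": 0,"claw": 1},{"dx": 0,"dy": 0,"dz": 0,"ax": 0,"ay": 0,"az": 0,"claw": 1}]}}

```text
t: 20.5
tool_pos: [0.4704, 0.3469, 0.0966]
ee_rot: [0.001, -0.706, 0.708, -0.0]
force: [-0.7, 0.5, 0.3]
grip_width: 0.0002
grasp_force: 0.0
```

>>> {"op": "step_arm", "data": {"motion": [{"dx": 0,"dy": 0,"dz": 0.05,"ax": 0,"ay": 0,"az": 0,"claw": 1},{"dx": 0,"dy": 0,"dz": 0.05,"ax": 0,"ay": 0,"az": 0,"claw": 1},{"dx": 0,"dy": 0,"dz": 0.05,"ax": 0,"ay": 0,"az": 0,"claw": 1},{"dx": 0,"dy": 0,"dz": 0,"ax": 0,"ay": 0,"az": 0,"claw": 1}]}}

```text
t: 20.9
tool_pos: [0.4701, 0.3472, 0.0902]
ee_rot: [0.001, -0.706, 0.708, -0.0]
force: [0.7, 0.3, 1.8]
grip_width: -0.0004
grasp_force: 1.2
```

Contact has just begun. I'll press through the stroke.

>>> {"op": "step_arm", "data": {"motion": [{"dx": 0,"dy": 0,"dz": 0.05,"ax": 0,"ay": 0,"az": 0,"claw": 1},{"dx": 0,"dy": 0,"dz": 0.05,"ax": 0,"ay": 0,"az": 0,"claw": 1},{"dx": 0,"dy": 0,"dz": 0,"ax": 0,"ay": 0,"az": 0,"claw": 1}]}}

```text
t: 21.2
tool_pos: [0.4701, 0.3472, 0.0861]
ee_rot: [0.001, -0.706, 0.708, -0.0]
force: [0.1, 1.2, 4.9]
grip_width: 0.0004
grasp_force: 2.3
```

>>> {"op": "step_arm", "data": {"motion": [{"dx": 0,"dy": 0,"dz": 0.03,"ax": 0,"ay": 0,"az": 0,"claw": 1},{"dx": 0,"dy": 0,"dz": 0.03,"ax": 0,"ay": 0,"az": 0,"claw": 1},{"dx": 0,"dy": 0,"dz": 0,"ax": 0,"ay": 0,"az": 0,"claw": 1}]}}

```text
t: 21.5
tool_pos: [0.4702, 0.3472, 0.0857]
ee_rot: [0.001, -0.707, 0.708, -0.0]
force: [-4.3, -2.4, 16.0]
grip_width: -0.0005
grasp_force: 7.6
```

It bottomed out (16 N, no further travel). I'll release and rise clear.

>>> {"op": "step_arm", "data": {"motion": [{"dx": 0,"dy": 0,"dz": -0.1,"ax": 0,"ay": 0,"az": 0,"claw": 1},{"dx": 0,"dy": 0,"dz": -0.3,"ax": 0,"ay": 0,"az": 0,"claw": 1},{"dx": 0,"dy": 0,"dz": -0.6,"ax": 0,"ay": 0,"az": 0,"claw": 1},{"dx": 0,"dy": 0,"dz": -0.8,"ax": 0,"ay": 0,"az": 0,"claw": 1},{"dx": 0,"dy": 0,"dz": -0.7,"ax": 0,"ay": 0,"az": 0,"claw": 1},{"dx": 0,"dy": 0,"dz": -0.3,"ax": 0,"ay": 0,"az": 0,"claw": 1},{"dx": 0,"dy": 0,"dz": 0,"ax": 0,"ay": 0,"az": 0,"claw": 1}]}}

```text
t: 22.2
tool_pos: [0.4701, 0.3471, 0.1968]
ee_rot: [0.001, -0.706, 0.708, 0.0]
force: [-0.1, 0.3, 0.1]
grip_width: 0.0001
grasp_force: 0.0
```

```bash
python3 -c "
from h import *
d=grab('wrist');P=cloud(d);m=(np.hypot(P[:,:,0]-.47,P[:,:,1]-.347)<.01)&(P[:,:,2]<.115)
print('button top',np.median(P[m][:,2]),m.sum())
P=cloud(grab('top'));m=(P[:,:,2]>.15)&(P[:,:,2]<.165)&(abs(P[:,:,1]-.035)<.03)&(abs(P[:,:,0]-.52)<.06);print('fin',cv2.minAreaRect(np.float32(P[m][:,:2])))
for p in ((284,365),(275,443),(241,401),(237,438),(247,359)): print(p,P[p].round(3))
s=bot.sense();print(s['t'],s['force'].round(1),s['tool_pos'])"
```

```text
button top 0.10157816400902628 793
fin ((0.5182076096534729, 0.03836633637547493), (0.01481974869966507, 0.07915309816598892), 89.47032165527344)
(284, 365) [ 0.479 -0.2    0.112]
(275, 443) [ 0.498 -0.357  0.118]
(241, 401) [ 0.567 -0.273  0.12 ]
(237, 438) [ 0.576 -0.349  0.117]
(247, 359) [ 0.56  -0.19   0.078]
22.3 [ 0.4  0.3 -1.3] [0.46892651 0.34634395 0.19382102]
```

The button is back up, the lid is still shut, and the jars and bung in the crate have not moved.

```bash
python3 -c "
from plant import order
print(order.finish_job())"
```

```text
the job is handed in; nothing more can be done
None
```

The matching short jar now stands in the empty cup, the lid is fully shut, the start button was pressed right down and came back up, and the job is handed in at about 22 s of the 61 s allowed.

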